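# Oil the dowel bin's sprung lid and hold it just short of its balance point

### The arm

A 6-joint arm with a two-finger parallel gripper is mounted at the origin on the work surface. World frame = base frame: x ahead of the robot, y to its left, z up, the work surface at z = 0. Lengths are in m, angles in rad, forces in N, time in s.
With the tool pointing down it reaches from about 0.375 to 0.975 m from the base axis. Payload 3.8 kg.
Tool frame: the origin (TCP) lies at the very end of the fingers, on their centre line; the grasp point (between the pads) lies 19 mm behind it; z points along the fingers, y is the line along which they close (so a half turn about z gives the same grasp; the last joint's range is limited). The gripper opens to 85 mm and grips with 20 to 120 N. Pads are 22 mm wide; open, the fingers measure 114 mm over their backs; the gripper's body (76 mm by 85 mm) begins 54 mm behind the grasp point. The pads swing forward as they close: fully open they stand 13 mm farther back than shut.
Start: joints at [-1.274, 0.264, 1.604, -0, 1.274, -0.037], TCP at [0.221, -0.638, 0.231] pointing down, gripper open.
Joint ranges: [-2.63, 2.63], [-0.94, 2.18], [0.31, 2.57], [-1.31, 4.45], [0, 2.66], [-2.55, 2.55]. Speed limits (rad/s): [2.57, 2.57, 3.14, 3.14, 3.14, 3.14].

### API

Orientations are given as a rotation vector (axis times angle).
In Python, from workcell import monitor, viewer, job gives the robot as it stands. The module is installed in compiled form; this text tells all that it offers.
- The arm moves only by the tool step_arm, never from a script. Its argument "series" is one flat list of numbers, 4 for each row, row after row: the shift along the tool's x, y, z in m, then the turn about the tool's z in rad. A call has 1 to 8 rows; each row is the pose to reach, as a shift and turn from the pose commanded when the call began, along the tool's axes at that moment; what a row does not reach only later rows make up. A row lasts 1/8 s, in which the tool goes at most 62.5 mm and 10.7 degrees, less where a joint would pass 70% of its speed; a pose out of reach is approached as far as the arm can. A call with a gripper value outside its range is refused whole. "gripper" is the opening, from 0 (shut) to 1 (fully open), set as the call begins (left out, the last holds). The fingers move at their own pace and stop on an object; "newtons" is the grip in N (left out, the last holds). Time passes only in rows, so rows that repeat a pose let the fingers close. It gives the time, the measured TCP pose, the force, the opening and the grip force at its end, in the units of the state.
- monitor.read_state(): the state, without advancing time (a new reading comes with each control period).
- viewer.read_camera(name): name is "scene" or "top" or "wrist"; returns a dict with "image" (480x640x3 uint8, red, green, blue), "intrinsics" (3x3 intrinsics, pixels), "distortion" ([k1, k2, p1, p2, k3] as OpenCV has them; the pictures are not rectified), "T" (4x4, takes a point from camera to world coordinates); the wrist camera has in their place "hand_eye" (4x4, takes a point from camera to tool coordinates, whose origin is the TCP and whose axes are the flange's). Camera axes: x right, y up, looking along -z (the intrinsics and any distortion apply to the point x, -y, -z); pixel columns grow to the right and rows downward; lengths in m; the calibration is good to about 2 mm. A picture is of the moment at which its call begins: read the wrist's pose just before it. There is no depth.
- job.finish_job(): hands the job in; it is judged then, once.
Trained networks look in a picture, given as the dict that the camera call returned (one of the last four; its "shot" number tells which), for a name from the list of things; names that differ only in an ending like _2 or _b are one class to them, and where a whole thing is asked for, a point or a joint stands for the part that bears it (a point fixed in the world has none). Each returns a list of dicts, best first, with "score" (0 to 1); they miss things now and then, are a little off and sometimes report something else, mostly with a low value. They report only what shows in the picture. A call takes as long as a camera call.
- viewer.boxes_of(picture, label): "extent" ([centre column, centre row, width, height] in pixels, round what is visible of it).
- viewer.spot_point(picture, label): "point" ([column, row] in pixels: a listed point, or the origin of a listed thing).
The state is a dict: "time": time; "q": joint angles; "joint_vel": joint speeds; "joint_torque": joint torques, N m; "tool_pos": TCP position; "tcp_rot": TCP orientation; "wrist_force": force on the tool from outside, world axes, zero at the start; "torque": the same for the moment, N m; "width": opening from 0.0 (shut) to 1.0 (fully open); "grip_force": force on a finger pad.
Only numpy, scipy, OpenCV 4.12 (cv2) and the standard library are available. Lean on these libraries where they do the work, as an engineer would, in place of code of your own. Each camera call takes 0.05 s, during which the arm holds its last target. There are 200 camera calls.

### The job

Give the hinge of the wooden dowel bin a shot of oil: press the spray can's cap fully down and let it spring up again. Then take the bin's sprung lid by its handle, raise it clearly past its balance point without letting it run up to its stop, and ease it back. Finish with the gripper still holding the handle and the lid at rest just below its balance point, five to ten degrees short of it, and leave the other things on the table where they are.

Things in the scene. Friction and masses are not known exactly. Their poses are not given: they have to be found in the camera images.
- bin: Fixed open wooden bin, 200 x 200 mm, 80 mm high, shut by a wooden lid (200 mm along the hinge, 205 mm from hinge to free edge, 22 mm thick). Origin: centre of its underside. Its y axis points to the hinge side, its x axis runs along the hinge; turned by up to 0.25 rad either way.
- lid (a joint): Lid angle, rad: 0 = shut (at the start), grows as the free edge (the bin's -y side) rises; stop at 1.3. A wound hinge spring almost carries the lid. Balance point at 0.80 (46 degrees): below it the lid sinks shut, above it it springs up to its stop by itself. Lifting it at the handle takes 2 N when shut, a few tenths of a newton near the balance point.
- lid_hinge (a point): Point on the hinge line of the lid, midway along it, 80 mm above the table, at 100 mm along the bin's +y from the bin's centre. The hinge line runs along the bin's x.
- handle: Steel bow handle on the lid near its free edge: round bar 12 mm thick, 90 mm long, parallel to the hinge, on posts at its ends, centre line 40 mm above the lid's top face. A vertical gripper pinching the bar across its length clears the lid up to 1.1 rad, the bar turning between the pads. Origin: on the lid's top face below the bar's middle.
- handle_bar (a point): Middle of the bar's centre line. With the lid shut it is 175 mm from the hinge line towards the bin's -y and 62 mm above the hinge line, 142 mm above the table; it turns about the hinge on a radius of 186 mm, starting 0.34 rad above level. At the balance point it is about 249 mm above the table.
- cap_top (a point): Centre of the top of the round white nozzle cap (26 mm across, 18 mm high) on the spray can; 167 mm above the table when up. The aluminium can (52 mm across) is clamped in a wooden foot 75 mm square, just beyond the hinge side of the bin, its nozzle towards the hinge.
- cap (a joint): How far the spray can's cap is pressed down, m: 0 = up, 0.006 = fully down; it springs back. 2 N starts it, 5 N takes it fully down.
- mallet: rubber mallet, black head 68 mm across and 85 mm high standing on its face, wooden handle 270 mm long along its +x; bystander.
- glue: white glue bottle, 58 mm across, 165 mm high; bystander. Origin: centre of its underside.
- block_a: stepped wooden block 140 x 45 x 55 mm beside the bin; bystander.
- block_b: another such stepped wooden block, out to the side; bystander.
- stone: grey sharpening stone 180 x 55 x 40 mm; bystander. Origin: centre of its underside.
- cup: open steel cup 76 mm across, 85 mm high; bystander. Origin: centre of its underside.
- brush: glue brush lying flat; bystander.

How it is judged:
By the outcome, as a careful person would: the job done as asked, in the order asked, and still so for the second after the job is handed in, while the arm keeps its last pose, push and grip.
It also fails if it takes over 56 s, if anything falls off the work surface, if the arm or the gripper's body presses on something with over 40 N, if the wrist force passes 120 N, or if a joint passes its speed limit or range.

## Working session

There is one attempt and no reset: what is moved stays moved. The work goes in short steps, Python scripts to look and compute and a tool call to move; the robot and the scene stay as the last step left them, time stands still between calls to the robot, and variables do not carry over. Pictures are saved under pics/ and viewed, at most 10 in all, crops included, and the job is handed in when it is done.

Besides the shell and the picture viewer there is one more tool, called after "Request:" by a JSON object that holds its "name" and its "arguments". step_arm: Moves the arm, as the interface text tells. Its arguments: {"type":"object","properties":{"series":{"type":"array"},"gripper":{"type":"number"},"newtons":{"type":"number"}},"required":["series"]}

```bash
mkdir -p pics
cat > h.py <<'E'
import numpy as np, cv2
from scipy.spatial.transform import Rotation as R
from workcell import monitor, viewer, job
def Tcam(p,s=None):
    if 'T' in p: return np.array(p['T'])
    T=np.eye(4);T[:3,:3]=R.from_rotvec(s['tcp_rot']).as_matrix();T[:3,3]=s['tool_pos'];return T@np.array(p['hand_eye'])
def ray(p,px,T):
    u=cv2.undistortPoints(np.array([[px]],float),np.array(p['intrinsics'],float),np.array(p['distortion'],float))[0,0]
    return T[:3,3],T[:3,:3]@np.array([u[0],-u[1],-1.])
def atz(p,px,T,z):
    o,d=ray(p,px,T);return o+d*(z-o[2])/d[2]
def tri(rs):
    A=0;b=0
    for o,d in rs:
        d=d/np.linalg.norm(d);M=np.eye(3)-np.outer(d,d);A=A+M;b=b+M@o
    return np.linalg.solve(A,b)
def proj(p,X,T):
    c=np.linalg.inv(T)@np.r_[X,1]
    return cv2.projectPoints(np.array([[c[0],-c[1],-c[2]]]),np.zeros(3),np.zeros(3),np.array(p['intrinsics'],float),np.array(p['distortion'],float))[0].ravel()
E
python3 - <<'E'
from h import *
np.set_printoptions(precision=4,suppress=True)
Z=dict(bin=0,lid_hinge=.08,handle=.102,handle_bar=.142,cap_top=.167,mallet=0,glue=0,block_a=0,stone=0,cup=0,brush=0)
s=monitor.read_state();print(s)
rays={}
for c in ['scene','top']:
    p=viewer.read_camera(c);T=Tcam(p);cv2.imwrite(f'pics/{c}0.png',p['image'][:,:,::-1])
    for n in Z:
        for r in viewer.spot_point(p,n)[:2]:
            print(c,n,round(r['score'],2),np.round(r['point']),atz(p,r['point'],T,Z[n]))
            rays.setdefault(n,{}).setdefault(c,ray(p,r['point'],T))
for n in rays:
    if len(rays[n])==2: print(n,tri(rays[n].values()))
E
```

```text
{'time': 0.0, 'q': array([-1.2739,  0.2648,  1.6054,  0.    ,  1.2737, -0.0369]), 'joint_vel': array([ 0.0007, -0.0019,  0.0003,  0.0021, -0.0016, -0.001 ]), 'joint_torque': array([ -0.0004, -51.5107, -36.7317,   0.0003,   0.013 ,   0.    ]), 'tool_pos': array([ 0.2209, -0.637 ,  0.2299]), 'tcp_rot': array([-3.0957, -0.5215,  0.0004]), 'wrist_force': array([-0.1451, -0.045 , -0.3236]), 'torque': array([ 0.0335, -0.0024, -0.0402]), 'grip_force': 0.0, 'width': 1.0007446114554972}
scene bin 0.95 [304. 263.] [ 0.5232 -0.1056  0.    ]
scene lid_hinge 0.89 [336. 252.] [ 0.5389 -0.0017  0.08  ]
scene handle 0.71 [281. 235.] [ 0.5135 -0.1753  0.102 ]
scene handle_bar 0.65 [281. 226.] [ 0.5141 -0.1721  0.142 ]
scene cap_top 0.47 [360. 233.] [0.5349 0.0651 0.167 ]
scene mallet 0.97 [235. 239.] [ 0.4529 -0.352   0.    ]
scene glue 0.68 [329. 230.] [ 0.3661 -0.0478  0.    ]
scene glue 0.5 [272. 303.] [ 0.6932 -0.1679  0.    ]
scene block_a 0.89 [274. 304.] [ 0.6961 -0.1607  0.    ]
scene block_a 0.85 [477. 258.] [0.421  0.4367 0.    ]
scene stone 0.79 [480. 316.] [0.6468 0.4293 0.    ]
scene cup
[... 599 characters left out ...]
[334. 310.] [ 0.3703 -0.0421  0.    ]
top glue 0.52 [518. 275.] [ 0.4489 -0.5146  0.    ]
top block_a 0.89 [146. 300.] [0.4084 0.4409 0.    ]
top block_a 0.77 [378. 188.] [ 0.686 -0.166  0.   ]
top stone 0.96 [150. 203.] [0.6595 0.4338 0.    ]
top cup 0.82 [509. 201.] [ 0.641  -0.5034  0.    ]
top brush 0.82 [521. 276.] [ 0.4474 -0.5237  0.    ]
bin [ 0.5295 -0.1028  0.0073]
lid_hinge [ 0.5463 -0.0039  0.0877]
handle [ 0.5128 -0.1791  0.1013]
handle_bar [ 0.5197 -0.1753  0.1475]
cap_top [0.5422 0.062  0.1736]
mallet [ 0.4385 -0.359  -0.0153]
glue [ 0.3708 -0.0446  0.0048]
block_a [0.604  0.108  0.2214]
stone [0.6569 0.4272 0.014 ]
cup [ 0.6432 -0.5085 -0.0124]
brush [ 0.4468 -0.5247 -0.0157]
```

View pics/scene0.png

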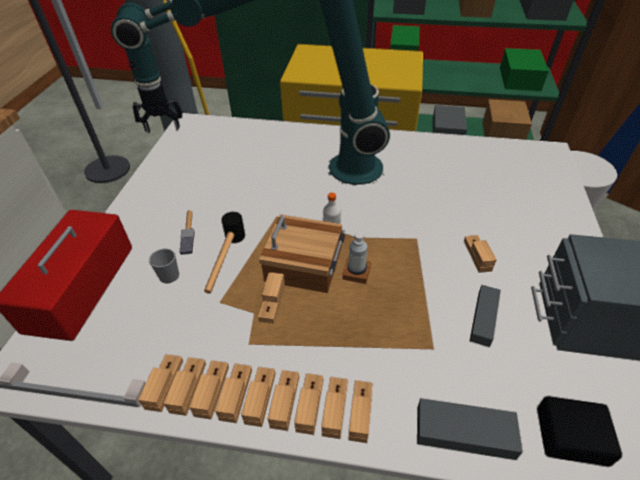

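View pics/top0.png

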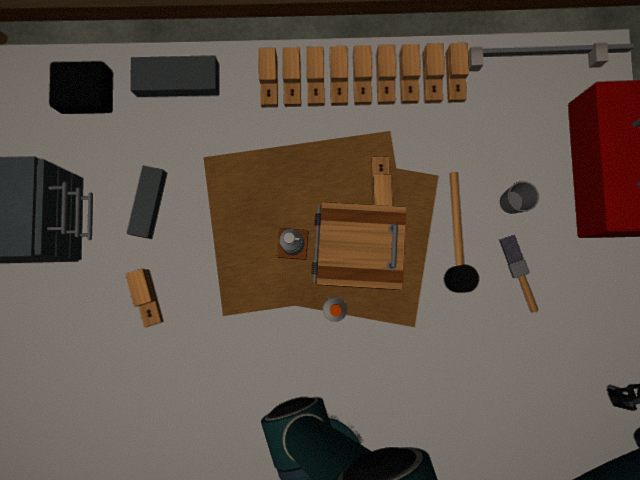

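The scene view shows the bin at about (304,255), the can at (358,260) and the glue bottle at (332,212). In the top view the handle is at (394,247), the cap at (291,239) and the glue at (335,310), close to the bin's robot side. The detections agree with the pictures, so I'm moving to a viewpoint above the bin.

Request:
{"name": "step_arm", "arguments": {"series": [0.03,-0.03,-0.035,0.03,0.07,-0.065,-0.065,0.07,0.11,-0.105,-0.09,0.11,0.155,-0.147,-0.11,0.15,0.2,-0.19,-0.13,0.2,0.245,-0.23,-0.14,0.25,0.29,-0.27,-0.15,0.3,0.33,-0.31,-0.16,0.34], "gripper": 0}}

```text
time: 2.2
tool_pos: [0.4321, -0.2348, 0.392]
tcp_rot: [3.141, -0.012, 0.002]
wrist_force: [0.8, -0.1, 0.2]
width: -0.003
grip_force: 0.0
```

Request:
{"name": "step_arm", "arguments": {"series": [0.025,-0.05,0,0.03,0.05,-0.1,0,0.06,0.06,-0.135,0,0.06,0.06,-0.135,0,0.06]}}

```text
time: 2.7
tool_pos: [0.4927, -0.0998, 0.3914]
tcp_rot: [-3.14, 0.097, -0.0]
wrist_force: [1.1, 0.1, -0.2]
width: -0.003
grip_force: 0.0
```

```bash
cat > look.py <<'E'
from h import *
import sys
np.set_printoptions(precision=4,suppress=True)
Z=dict(bin=0,lid_hinge=.08,handle=.102,handle_bar=.142,cap_top=.167,glue=0)
s=monitor.read_state();p=viewer.read_camera('wrist');T=Tcam(p,s)
print(s['time'],s['tool_pos'],s['tcp_rot'],s['wrist_force'])
for n in Z:
    for r in viewer.spot_point(p,n)[:1]:
        print(n,round(r['score'],2),np.round(r['point']),atz(p,r['point'],T,Z[n]))
cv2.imwrite(sys.argv[1],p['image'][:,:,::-1])
np.savez(sys.argv[1][:-4],T=T,K=p['intrinsics'],D=p['distortion'])
E
python3 look.py pics/w1.png
```

```text
2.7 [ 0.4927 -0.0998  0.3914] [-3.1396  0.0973 -0.0004] [ 1.1239  0.0997 -0.2057]
bin 0.76 [328. 144.] [ 0.5283 -0.108   0.    ]
lid_hinge 0.87 [238. 148.] [ 0.5371 -0.0096  0.08  ]
handle 0.82 [401. 154.] [ 0.5219 -0.1833  0.102 ]
handle_bar 0.68 [408. 160.] [ 0.5207 -0.1827  0.142 ]
cap_top 0.7 [141. 156.] [0.5438 0.0611 0.167 ]
glue 0.88 [283. 260.] [ 0.3745 -0.0365  0.    ]
```

View pics/w1.png

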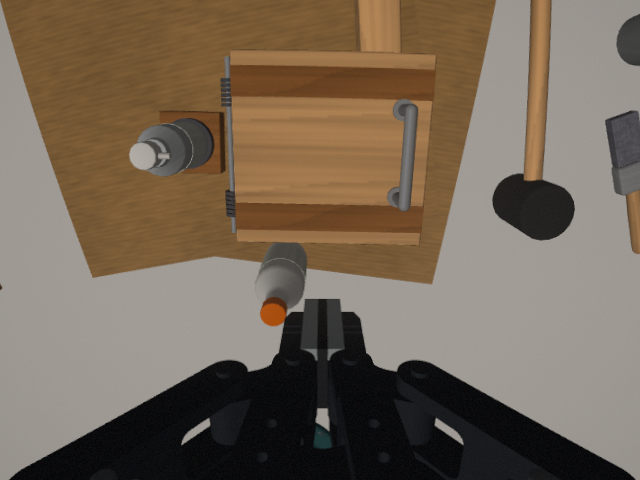

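The wrist view shows the cap top at (143,155), the bar running from (412,108) to (405,208), and the glue cap at (273,312). I'll compute the bar's direction from its ends and the hinge's from the rod.

Run:
```python
from h import *
f=np.load('pics/w1.npz');p=dict(intrinsics=f['K'],distortion=f['D']);T=f['T']
for a,b,z in [((412,108),(405,208),.142),((228,57),(234,233),.08),((231,52),(435,54),.102),((237,242),(418,244),.102)]:
    A=atz(p,a,T,z);B=atz(p,b,T,z);d=A-B;print(A.round(4),B.round(4),((A+B)/2).round(4),np.arctan2(d[1],d[0]))
print(atz(p,(143,155),T,.167),atz(p,(273,312),T,.165))
c=monitor.read_state();Rm=R.from_rotvec(c['tcp_rot']).as_matrix()
print(Rm.T@(np.array([.544,.060,.185])-c['tool_pos']))
```

```text
[ 0.5686 -0.1865  0.142 ] [ 0.4742 -0.1795  0.142 ] [ 0.5214 -0.183   0.142 ] -0.07367171022292518
[ 0.631  -0.0098  0.08  ] [0.4408 0.0069 0.08  ] [ 0.5359 -0.0015  0.08  ] -0.08742658341852058
[ 0.6326 -0.0179  0.102 ] [ 0.6188 -0.2182  0.102 ] [ 0.6257 -0.118   0.102 ] 1.5018978046585545
[ 0.4366 -0.0005  0.102 ] [ 0.4219 -0.2018  0.102 ] [ 0.4292 -0.1012  0.102 ] 1.4977537493207527
[0.54429956 0.05898961 0.167     ] [ 0.38053735 -0.04249431  0.165     ]
[ 0.04086313 -0.16637141  0.20629303]
```

Request:
{"name": "step_arm", "arguments": {"series": [0.014,-0.055,0.02,0,0.028,-0.11,0.04,0,0.041,-0.164,0.07,0,0.041,-0.166,0.12,0,0.041,-0.166,0.17,0,0.041,-0.166,0.195,0,0.041,-0.166,0.2,0,0.041,-0.166,0.2,0]}}

```text
time: 4.05
tool_pos: [0.5447, 0.0603, 0.192]
tcp_rot: [-3.14, 0.105, -0.001]
wrist_force: [-0.9, 0.5, 0.8]
width: -0.003
grip_force: 0.0
```

```bash
python3 look.py pics/w2.png
python3 - <<'E'
from h import *
p=viewer.read_camera('scene');r=viewer.spot_point(p,'cap_top')[:1];print(r)
c=[int(v) for v in r[0]['point']] if r else [360,233]
w=p['image'][150:290,290:430,::-1];a=cv2.imread('pics/w2.png')
cv2.imwrite('pics/m2.png',np.hstack([cv2.resize(w,(400,400),interpolation=2),cv2.resize(a,(400,400))]))
E
```

```text
4.05 [0.5447 0.0603 0.192 ] [-3.1397  0.1055 -0.0014] [-0.8592  0.5471  0.8293]
bin 0.7 [520. 219.] [ 0.5243 -0.1085  0.    ]
lid_hinge 0.88 [428. 241.] [ 0.5374 -0.0082  0.08  ]
cap_top 0.71 [323. 296.] [0.5445 0.0606 0.167 ]
[{'point': [358.0, 236.5], 'score': 0.62}]
```

View pics/m2.png

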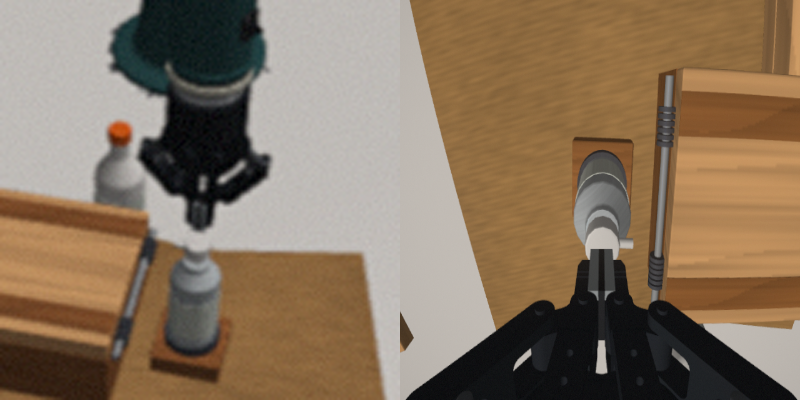

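The fingertips stand directly above the white cap; in the right half of the picture the cap is at about (600,238). I'm pressing it now.

Request:
{"name": "step_arm", "arguments": {"series": [0,0,0.01,0,0,0,0.018,0,0,0,0.022,0,0,0,0.025,0,0,0,0.028,0,0,0,0.03,0,0,0,0.031,0,0,0,0.031,0]}}

```text
time: 5.5
tool_pos: [0.5438, 0.0608, 0.161]
tcp_rot: [3.14, -0.104, -0.001]
wrist_force: [-5.1, -0.3, 6.8]
width: 0.0
grip_force: 3.4
```

Request:
{"name": "step_arm", "arguments": {"series": [0,0,0.001,0,0,0,0.002,0,0,0,0.002,0]}}

```text
time: 5.88
tool_pos: [0.5439, 0.0608, 0.1609]
tcp_rot: [3.14, -0.104, -0.0]
wrist_force: [-9.4, 1.0, 15.0]
width: 0.005
grip_force: 7.9
```

The cap is fully down: it bottomed out at z = 0.161 and the force rose. I'm releasing it and going over the handle with the gripper opening.

Request:
{"name": "step_arm", "arguments": {"series": [0,0,-0.015,0,0,0,-0.05,0,0,0.02,-0.1,0,-0.002,0.075,-0.12,0,-0.003,0.13,-0.12,0,-0.005,0.185,-0.12,0,-0.007,0.235,-0.11,0,-0.007,0.243,-0.1,0]}}

```text
time: 6.88
tool_pos: [0.5212, -0.1844, 0.2584]
tcp_rot: [3.138, -0.11, 0.003]
wrist_force: [-0.2, -0.0, -0.1]
width: -0.0
grip_force: 0.0
```

Request:
{"name": "step_arm", "arguments": {"series": [0,0,0,0,0,0,0,0], "gripper": 0.6, "newtons": 40}}

```text
time: 7.12
tool_pos: [0.5215, -0.1801, 0.2584]
tcp_rot: [-3.14, 0.102, -0.001]
wrist_force: [-0.1, -0.1, 0.8]
width: 0.415
grip_force: 0.0
```

```bash
python3 look.py pics/w3.png
python3 - <<'E'
from h import *
p=viewer.read_camera('scene');T=Tcam(p);r=viewer.spot_point(p,'cap_top')[:1];print(r, proj(p,np.array([.544,.06,.167]),T))
w=p['image'][150:290,240:380,::-1];a=cv2.imread('pics/w3.png')
cv2.imwrite('pics/m3.png',np.hstack([cv2.resize(w,(300,300),interpolation=2),cv2.resize(a,(400,300))]))
E
```

```text
7.125 [ 0.5215 -0.1801  0.2584] [-3.1395  0.1023 -0.0007] [-0.0783 -0.0749  0.8393]
bin 0.72 [253. 192.] [ 0.527  -0.1109  0.    ]
lid_hinge 0.89 [114. 207.] [ 0.5377 -0.0099  0.08  ]
handle 0.66 [325. 218.] [ 0.5228 -0.1817  0.102 ]
handle_bar 0.74 [328. 236.] [ 0.521 -0.183  0.142]
[{'point': [167.3, 277.9], 'score': 0.64}] [357.66886385 235.23452787]
```

View pics/m3.png

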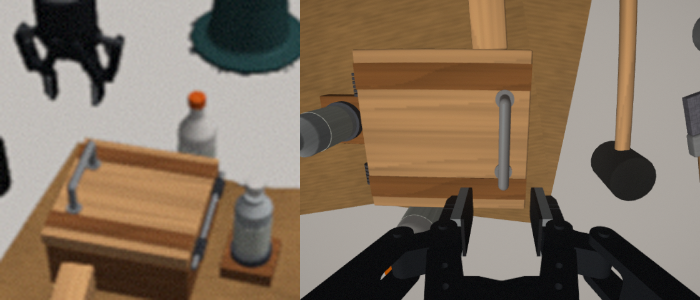

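The cap is up again, and the bar (at about (504,140) in the right half) lies in line between the open fingers. I'm descending onto it and closing.

Request:
{"name": "step_arm", "arguments": {"series": [0,0.002,0.04,0,0,0.002,0.08,0,0,0.002,0.115,0,0,0.002,0.13,0,0,0.002,0.135,0,0,0.002,0.135,0]}}

```text
time: 8.32
tool_pos: [0.5217, -0.1835, 0.1243]
tcp_rot: [3.139, -0.104, 0.002]
wrist_force: [-0.4, 0.1, -0.1]
width: 0.602
grip_force: 0.0
```

Request:
{"name": "step_arm", "arguments": {"series": [0,0,0,0,0,0,0,0,0,0,0,0,0,0,0,0,0,0,0,0,0,0,0,0], "gripper": 0, "newtons": 30}}

```text
time: 9.07
tool_pos: [0.5217, -0.1832, 0.1242]
tcp_rot: [3.14, -0.104, 0.003]
wrist_force: [0.3, 1.1, 6.0]
width: 0.126
grip_force: 29.5
```

The bar is gripped. I'm lifting the lid along the arc to about 0.4 rad first.

Request:
{"name": "step_arm", "arguments": {"series": [0,-0.0034,-0.0087,0,0,-0.0071,-0.0172,0,0,-0.0113,-0.0255,0,0,-0.0159,-0.0336,0,0,-0.0209,-0.0415,0,0,-0.0262,-0.0491,0,0,-0.032,-0.0564,0,0,-0.038,-0.0634,0]}}

```text
time: 10.07
tool_pos: [0.5246, -0.1469, 0.1881]
tcp_rot: [3.136, -0.103, 0.005]
wrist_force: [4.2, -5.8, -0.1]
width: 0.124
grip_force: 29.2
```

Request:
{"name": "step_arm", "arguments": {"series": [0,-0.0065,-0.0068,0,0,-0.0132,-0.0131,0,0,-0.0277,-0.0248,0,0,-0.0432,-0.035,0,0,-0.0597,-0.0436,0,0,-0.077,-0.0505,0,0,-0.0859,-0.0533,0,0,-0.0912,-0.0548,0]}}

```text
time: 11.08
tool_pos: [0.5322, -0.0549, 0.2445]
tcp_rot: [3.137, -0.103, 0.012]
wrist_force: [5.8, -2.0, 5.3]
width: 0.123
grip_force: 31.8
```

Request:
{"name": "step_arm", "arguments": {"series": [0,0,0,0,0,0,0,0]}}

```text
time: 11.32
tool_pos: [0.5322, -0.0551, 0.2444]
tcp_rot: [3.138, -0.104, 0.012]
wrist_force: [6.3, -1.7, 6.2]
width: 0.125
grip_force: 31.9
```

Run:
```python
from h import *
p=viewer.read_camera('scene');cv2.imwrite('pics/s4.png',cv2.resize(p['image'][130:310,210:430,::-1],(660,540),interpolation=2))
T=Tcam(p);print(proj(p,np.array([.535,-.004,.08]),T),viewer.spot_point(p,'handle_bar')[:1],proj(p,np.array(monitor.read_state()['tool_pos'])+[0,0,.019],T))
```

```text
[335.40665667 251.48629087] [{'point': [322.3, 200.6], 'score': 0.56}] [317.77911085 202.73289124]
```

View pics/s4.png

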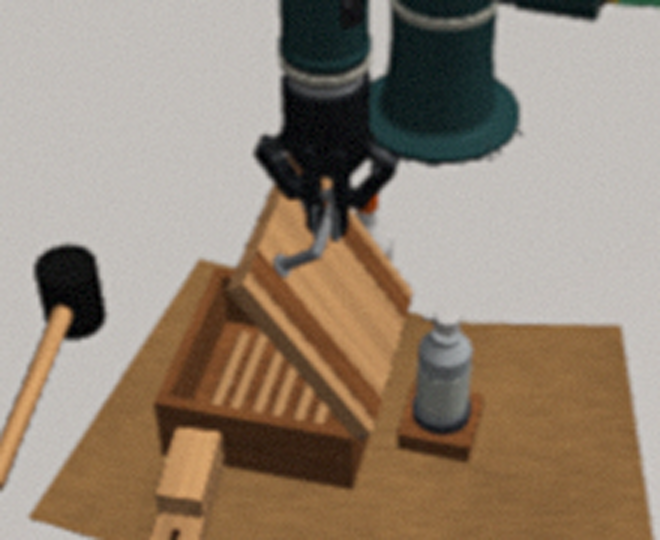

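The lid is well past balance at about 0.98 rad, with the bar still in the pads at about (325,215) and the lid clear of its stop. I'm easing it back to 0.67 rad.

Request:
{"name": "step_arm", "arguments": {"series": [0,0.0089,0.0026,0,0,0.0177,0.0055,0,0,0.0264,0.0089,0,0,0.0348,0.0128,0,0,0.0431,0.017,0,0,0.0496,0.0207,0,0,0.0527,0.0227,0,0,0.0527,0.0227,0]}}

```text
time: 12.42
tool_pos: [0.5278, -0.1077, 0.2202]
tcp_rot: [3.138, -0.105, 0.007]
wrist_force: [5.4, -1.4, 2.2]
width: 0.124
grip_force: 32.4
```

Request:
{"name": "step_arm", "arguments": {"series": [0,0,0,0,0,0,0,0,0,0,0,0,0,0,0,0]}}

```text
time: 12.92
tool_pos: [0.5278, -0.1075, 0.2203]
tcp_rot: [3.138, -0.104, 0.007]
wrist_force: [5.7, -2.5, 2.4]
width: 0.125
grip_force: 32.4
```

Run:
```python
from h import *
s=monitor.read_state();print(s['tool_pos'],s['wrist_force'],s['width'],s['grip_force'])
d=s['tool_pos']-np.array([.5217,-.1832,.1242]);dy=d[1]*np.cos(.073)+d[0]*np.sin(.073)
print('theta from y',np.arccos((.1754-dy)/.186)-.34,'from z',np.arcsin((.062+d[2])/.186)-.34,'deg short',np.degrees(.8+.34-np.arccos((.1754-dy)/.186)))
p=viewer.read_camera('scene');cv2.imwrite('pics/s5.png',cv2.resize(p['image'][130:310,210:430,::-1],(660,540),interpolation=2))
```

```text
[ 0.52776936 -0.1075085   0.22029519] [ 5.70544658 -2.4569473   2.44608452] 0.12504129654409135 32.43235409259796
theta from y 0.6665595000088695 from z 0.6759362413394205 deg short 7.645577465607277
```

View pics/s5.png

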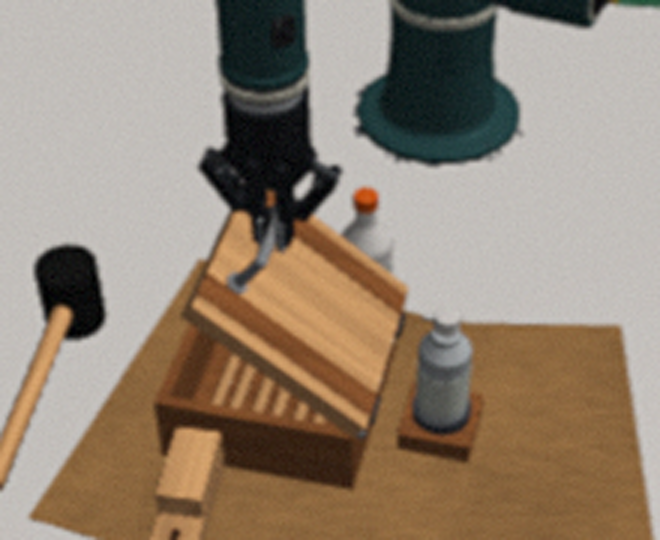

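The lid is held at about 0.67 rad, 7–7.6° short of balance by both y and z, and the bar is still gripped at about (270,235). The other things haven't moved.

```bash
python3 -c "
from workcell import job;print(job.finish_job())"
```

```text
the job is handed in; nothing more can be done
None
```

The job is handed in: I pressed the cap fully down and let it spring up, raised the lid to about 0.98 rad and eased it back, and the gripper now holds it at rest at about 0.67 rad, roughly 7.5° short of balance.

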